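Hang the lipped bin on the louvered panel

ROBOT

A 6-joint arm with a two-finger parallel gripper is mounted at the origin on a cart in front of the work surface, level with it; the furniture and walls round the work are solid. World frame = base frame: x ahead of the robot, y to its left, z up, the work surface at z = 0. Lengths are in m, angles in rad, forces in N, time in s.
With the tool pointing down it reaches from about 0.3 to 0.875 m from the base axis. Payload 6.4 kg.
Tool frame: the origin (TCP) lies between the finger pads; the fingertips stand 25 mm ahead of it and the grasp point (between the pads) lies 6 mm ahead of it; z points along the fingers, y is the line along which they close (so a half turn about z gives the same grasp; the last joint's range is limited). The gripper opens to 85 mm and grips with 20 to 120 N. Pads are 22 mm wide; open, the fingers measure 114 mm over their backs; the gripper's body (76 mm by 85 mm) begins 54 mm behind the grasp point. The pads swing forward as they close: fully open they stand 13 mm farther back than shut.
Start: joints at [1.021, 0.181, 1.607, -0, 1.354, -0.206], TCP at [0.194, 0.541, 0.256] pointing down, gripper open.
Joint ranges: [-2.99, 2.99], [-0.89, 2.07], [0.3, 2.58], [-1.14, 4.28], [0, 2.63], [-3.12, 3.12]. Speed limits (rad/s): [2.57, 2.57, 3.01, 3.14, 3.14, 3.14].

INTERFACE

Orientations are given as a unit quaternion [w, x, y, z].
In Python, from bench import ctrl gives the robot as it stands.
- The arm moves only by the tool servo_tool, never from a script. Its argument "series" is text: rows parted by semicolons, each of 7 numbers parted by spaces: the gripper command: -1 is fully open, 1 is shut, values between are in proportion, then the shift along the tool's x, y, z in m, then the turn, a rotation vector about the tool's x, y, z in degrees. A call has 1 to 12 rows; each row is the pose to reach, as a shift and turn from the pose commanded when the call began, along the tool's axes at that moment; what a row does not reach only later rows make up. A row lasts 1/12 s, in which the tool goes at most 41.7 mm and 7.16 degrees, less where a joint would pass 70% of its speed; a pose out of reach is approached as far as the arm can. A call with a gripper value outside its range is refused whole. The fingers move at their own pace and stop on an object; the grip force is fixed at half the most. Time passes only in rows, so rows that repeat a pose let the fingers close. It gives the time, the measured TCP pose, the force, the opening and the grip force at its end, in the units of the state.
- ctrl.get_obs(): the state, without advancing time (a new reading comes with each control period).
- ctrl.camera(name): name is "side" or "top" or "wrist"; returns a dict with "img" (400x640x3 uint8, red, green, blue), "z_map" (400x640 float32, m along the optical axis (not along the pixel's ray), 0 where there is no reading), "fovy" (degrees; the focal length in pixels is half the picture's height over the tangent of half this angle, whatever the lens; pixels are square), "cx", "cy" (the principal point, pixels), "extrinsics" (4x4, takes a point from camera to world coordinates); the wrist camera has in their place "T_tool_cam" (4x4, takes a point from camera to tool coordinates, whose origin is the TCP and whose axes are the flange's). Camera axes: x right, y down, z forward; pixel columns grow to the right and rows downward; lengths in m; the calibration is good to about 2 mm. A picture is of the moment at which its call begins: read the wrist's pose just before it.
- ctrl.hand_in(): hands the job in; it is judged then, once.
The state is a dict: "time_s": time; "q": joint angles; "dq": joint speeds; "joint_efforts": joint torques, N m; "eef_pos": TCP position; "eef_rot": TCP orientation; "wrist_force": force on the tool from outside, world axes, zero at the start; "torque": the same for the moment, N m; "opening": opening from 0.0 (shut) to 1.0 (fully open); "grasp_force": force on a finger pad.
Only numpy, scipy, OpenCV 4.12 (cv2) and the standard library are available. Lean on these libraries where they do the work, as an engineer would, in place of code of your own. Each camera call takes 0.05 s, during which the arm holds its last target. There are 200 camera calls.

TASK

Pick up the small bin that has a hooked lip along its back, lift the lip over the top rail of the louvered panel at its open right-hand part, and lower it gently until the rail carries it. Keeping it down on the rail, slide it left under the keeper strip until it meets the stiff end stop and nudges it a few millimetres (never over a centimetre), then let go so that it hangs by itself. Feel for the rail's height and the stop, never press hard on the panel, and leave the other bin, beaker, bottle and tape alone.

Things in the scene. Friction and masses are not known exactly. Their poses are not given: they have to be found in the camera images.
- hook_bin_center (a point): Centre (25 mm above the underside) of the bin to hang: open grey plastic bin 84 mm long (own x), 56 wide (own y), 50 high, walls 3 mm, about 0.2 kg, low front (-x, 32 mm high) with paper label; back wall's outer face at x = +42 mm, with a hooked lip. Grip it across its width, near mid-length, a little above half height.
- bin_lip (a point): Lower edge of the bin's lip, middle of its thickness and width, axes as the bin's. A 3 mm flange along the top of the back, as wide as the bin, reaches 12 mm back; from it hangs the 3 mm thick lip, 7 to 10 mm behind the back wall (a 7 mm slot), ending 15 mm below the bin's top. The flange's underside is 47 mm above the bin's underside.
- plain_bin_center (a point): Centre, 25 mm above the underside, of the other grey bin: same size and shape but with no flange or lip at its back. Leave it alone.
- panel: Fixed grey louvered panel, 250 mm wide (own y), 153 mm high, on a foot plate. Origin on the bench at mid-width, in the plane of the louvers' front faces; -x points to the side where bins hang, +y to the left as seen from there. Its top louver is a bare metal rail. A hung bin has its back wall just in front of the louvers.
- rail_nominal (a point): Nominal middle of the rail's top edge, 125 mm over the bench; axes as the panel's. The true rail is clamped up to 6 mm higher or lower, unreported, and carries keeper and stop with it. Upright tongue 4 mm thick, 240 mm long; the gap behind it is 9 mm wide and 18 mm deep. A hung bin's flange rests on the tongue's top, its lip in the gap.
- keeper_nominal (a point): Nominal middle of the keeper strip's underside; moves up or down with the rail, unreported. The strip (85 mm along y, 18 mm along x, 4 mm thick) covers the rail's left part, panel y +35 to +120 mm, 8 mm above the tongue's top: a flange right down on the rail passes with 5 mm to spare. The right part, y -120 to +35 mm, is open above.
- end_stop (a joint): How far (m) the end stop has been pushed left (+y of the panel) from where it stood; 0 at the start. Small metal clamp 12 mm long astride the rail under the keeper; its right-hand face starts anywhere from panel y +75 to +95 mm, unreported. Stiff (about 5 N), stays where pushed, 18 mm travel.
- beaker: Glass beaker, 54 mm wide, 70 mm high; origin under its centre. Bystander.
- bottle_small: Small white bottle with a screw cap, 40 mm wide, 75 mm high; origin under its centre. Bystander.
- tape_roll: Roll of white tape lying flat, 72 mm wide, 19 mm high; origin under its centre. Bystander.

How it is judged:
On the way, in this order (a step that is already met when the one before it is completed fails the run):
1. the bin's lip is behind the top rail in the open right-hand part, and the bin bears on the rail, with the end stop not yet moved (y of hook_bin_center in the frame of panel between -0.115 and 0.012 m and x of hook_bin_center in the frame of panel between -0.05 and -0.037 m and z of hook_bin_center in the frame of panel between 0.09 and 0.112 m and contact force between hook_bin and panel above 0.3 N and value of joint end_stop below 0.0008 m), for 0.1 s.
2. the bin, slid under the keeper, has nudged the end stop by at least 1 mm (value of joint end_stop above 0.001 m and contact force between hook_bin and panel above 0.3 N and y of hook_bin_center in the frame of panel above 0.036 m and z of hook_bin_center in the frame of panel below 0.112 m), for 0.1 s.
At the end, for the whole second after the job is handed in: The lipped bin hangs by itself from the top rail under the keeper (centre 36 to 85 mm left of the panel's middle, within 8 mm of hung depth and 9 mm of hung height), tilted under 0.2 rad, square within 0.15 rad, at rest, released; end stop pushed 1 to 12 mm (all of step 2 and value of joint end_stop below 0.012 m and y of hook_bin_center in the frame of panel below 0.085 m and x of hook_bin_center in the frame of panel between -0.052 and -0.036 m and z of hook_bin_center in the frame of panel above 0.088 m and angle between hook_bin_center's own z axis and vertical below 0.2 rad and angle between the y axis of hook_bin_center and the y axis of panel, either way round below 0.15 rad and linear speed of hook_bin below 0.02 m/s and contact force between hook_bin and the fingers below 0.1 N); the robot touches nothing.
It fails at once if the bin presses on the panel, its rail or stop with more than 25 N (contact force between hook_bin and panel above 25 N).
It fails at once if the gripper presses on the panel with more than 10 N (contact force between the fingers and panel above 10 N).
It fails at once if the end stop is shoved more than 12 mm (value of joint end_stop above 0.012 m).
It fails at once if the other bin, the beaker, the small bottle or the tape roll is moved more than 20 mm (distance of any of plain_bin_center, beaker, bottle_small, tape_roll from where it was at the start of the episode above 0.02 m).
It also fails if it takes over 53 s, if anything falls off the work surface, if the arm or the gripper's body presses on something with over 40 N, if the wrist force passes 120 N, or if a joint passes its speed limit or range.

## Working session

There is one attempt and no reset: what is moved stays moved. The work goes in short steps, Python scripts to look and compute and a tool call to move; the robot and the scene stay as the last step left them, time stands still between calls to the robot, and variables do not carry over. Pictures are saved under pics/ and viewed, at most 10 in all, crops included, and the job is handed in when it is done.

Besides the shell and the picture viewer there is one more tool, called after "Emit:" as name(argument=value, ...), one argument or row to a line, values as JSON. servo_tool: Moves the arm, as the interface text tells. Its arguments: {"type":"object","properties":{"series":{"type":"string"}},"required":["series"]}

```bash
mkdir -p pics; ls; cat > h.py <<'E'
import numpy as np, cv2
from scipy.spatial.transform import Rotation as R
from bench import ctrl
def tool():
    o=ctrl.get_obs(); T=np.eye(4); q=o["eef_rot"]; T[:3,:3]=R.from_quat([q[1],q[2],q[3],q[0]]).as_matrix(); T[:3,3]=o["eef_pos"]; return T
def shot(n,save=None):
    T=tool(); c=ctrl.camera(n); E=np.array(c["extrinsics"]) if n!="wrist" else T@np.array(c["T_tool_cam"])
    if save: cv2.imwrite("pics/"+save,c["img"][:,:,::-1]); np.savez(save+".npz",E=E,z=c["z_map"],img=c["img"],f=200/np.tan(np.radians(c["fovy"])/2),cx=c["cx"],cy=c["cy"])
    return cloud(save) if save else None
def cloud(save):
    d=np.load(save+".npz"); z=d["z"]; v,u=np.mgrid[0:400,0:640]
    P=np.stack([(u-d["cx"])/d["f"]*z,(v-d["cy"])/d["f"]*z,z],-1)@d["E"][:3,:3].T+d["E"][:3,3]
    P[z<=0]=np.nan; return P,d["img"]
E
python3 - <<'E'
from h import *
o=ctrl.get_obs(); print(o)
for n in("side","top"):
    P,_=shot(n,n+"0.png"); print(np.load(n+"0.png.npz")["E"].round(3))
E
```

```text
pics
{'time_s': 0.0, 'q': array([ 1.02071536e+00,  1.81525741e-01,  1.60802086e+00,  1.37504389e-05,
        1.35380217e+00, -2.06331754e-01]), 'dq': array([ 1.63527261e-03, -6.36307836e-05,  1.10895915e-03, -4.58376673e-04,
        4.68010526e-04, -4.97357274e-04]), 'joint_efforts': array([ 1.16657997e-03, -4.44850838e+01, -3.51349247e+01, -5.41169311e-05,
        9.01473948e-03,  1.44376151e-05]), 'eef_pos': array([0.19350813, 0.540914  , 0.25538651]), 'eef_rot': array([-3.30465461e-04,  1.71031035e-01,  9.85265251e-01, -8.13527037e-04]), 'wrist_force': array([-0.62033137,  0.81518581, -0.68841061]), 'torque': array([-0.02324837, -0.05043788,  0.03090523]), 'grasp_force': 0.0, 'opening': 0.9963966583365436}
[[-0.958 -0.107  0.267  0.296]
 [-0.287  0.342 -0.895  0.716]
 [ 0.004 -0.934 -0.358  0.428]
 [ 0.     0.     0.     1.   ]]
[[ 0.004 -0.986  0.167  0.36 ]
 [-1.    -0.007 -0.019 -0.029]
 [ 0.02  -0.167 -0.986  1.045]
 [ 0.     0.     0.     1.   ]]
```

View pics/side0.png

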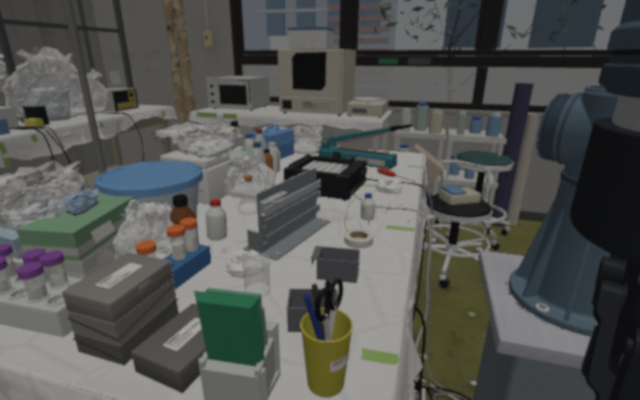

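View pics/top0.png

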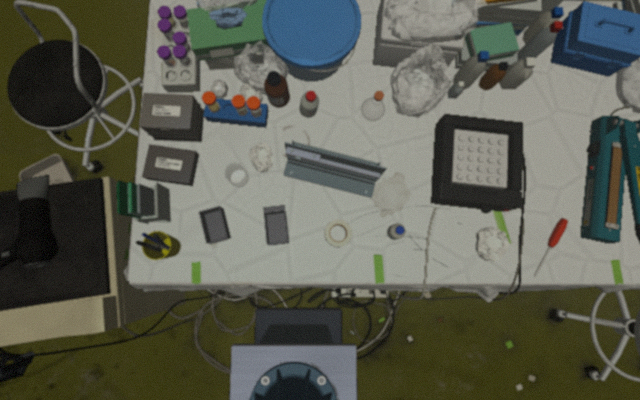

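The side view shows the panel at about (287,215) and two grey bins at (338,262) and (305,310). The top view shows the bins at (215,225) and (276,225), and the panel from (287,150) to (383,190). The beaker is at (236,175), the tape at (338,233) and the bottle at (397,231).

```bash
python3 - <<'E'
from h import *
P,img=cloud("top0.png")
c=cv2.resize(img[130:260,190:420,::-1],None,fx=3.4,fy=3.4,interpolation=cv2.INTER_CUBIC); cv2.imwrite("pics/topc.png",cv2.convertScaleAbs(c,alpha=1.8))
def box(n,u0,u1,v0,v1,zl,zh):
    p=P[v0:v1,u0:u1].reshape(-1,3); p=p[(p[:,2]>zl)&(p[:,2]<zh)]
    if len(p)<4: print(n,len(p)); return
    r=cv2.minAreaRect((p[:,:2]*1000).astype(np.float32)); print(n,len(p),"rect",np.round(r[0],1),np.round(r[1],1),round(r[2],1),"zmed/max",np.median(p[:,2]).round(4),p[:,2].max().round(4))
box("binL",195,240,200,250,.035,.08)
box("binR",258,296,200,250,.035,.08)
box("binLall",195,240,200,250,.015,.08)
box("binRall",258,296,200,250,.015,.08)
box("panel",275,395,135,200,.06,.2)
box("panelfoot",275,395,135,200,.004,.2)
box("panelhi",275,395,135,200,.135,.2)
box("panelrail",275,395,135,200,.115,.133)
box("tape",320,360,215,255,.01,.08)
box("bottle",385,410,215,245,.06,.08)
box("beaker",222,252,160,190,.03,.1)
Q,_=cloud("side0.png")
print(Q[250:278:4,338].round(3)); print(Q[290:330:5,295].round(3))
E
```

```text
binL 216 rect [453.3 211.4] [85.  56.9] 15.8 zmed/max 0.0484 0.0548
binR 248 rect [453.6  51.8] [96.5 56.2] 6.5 zmed/max 0.0505 0.0555
binLall 369 rect [452.9 211.3] [85.6 57.1] 16.0 zmed/max 0.0377 0.0548
binRall 326 rect [453.2  51.8] [97.5 56.2] 6.7 zmed/max 0.0495 0.0555
panel 1563 rect [598.8 -92.4] [249.1  26. ] 76.7 zmed/max 0.1219 0.1582
panelfoot 3763 rect [ 619.1 -106. ] [181.7 330.3] 0.6 zmed/max 0.0327 0.1582
panelhi 443 rect [602.4 -93.3] [249.1  20.2] 77.2 zmed/max 0.1488 0.1582
panelrail 393 rect [596.3 -91.9] [246.7  23.7] 75.9 zmed/max 0.1223 0.133
tape 385 rect [ 435.3 -110.7] [68.7 71.2] 44.8 zmed/max 0.0197 0.0259
bottle 83 rect [ 439.7 -260.5] [23.1 22. ] 1.8 zmed/max 0.075 0.0793
beaker 221 rect [583.4 157.3] [52.2 53.4] 89.1 zmed/max 0.0575 0.0736
[[0.455 0.023 0.044]
 [0.455 0.024 0.034]
 [0.454 0.024 0.025]
 [0.442 0.076 0.046]
 [0.442 0.077 0.038]
 [0.441 0.077 0.029]
 [0.441 0.077 0.019]]
[[0.491 0.192 0.046]
 [0.491 0.193 0.036]
 [0.492 0.193 0.026]
 [0.492 0.193 0.015]
 [0.473 0.243 0.045]
 [0.473 0.243 0.035]
 [0.474 0.241 0.023]
 [0.474 0.243 0.015]]
```

View pics/topc.png

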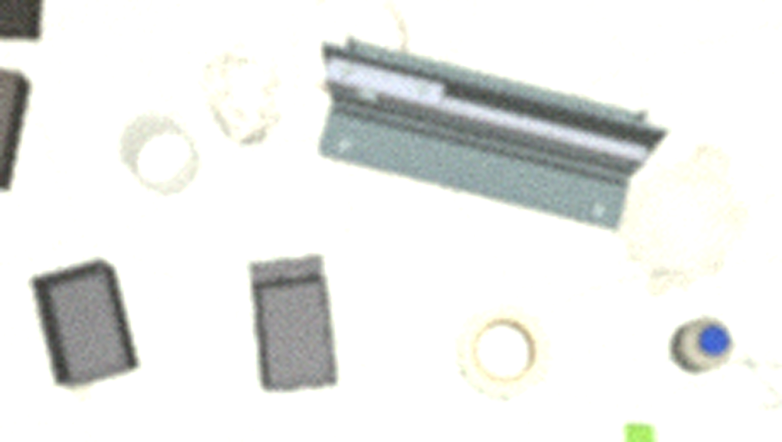

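The right-hand bin, at crop (290,320), has the flange at its far end: its footprint is 96 mm long against 85 mm for the left one. It is about 50 mm high, its centre is near (0.447, 0.051) and its yaw is about 6.5°. The panel's yaw is about -13.2°, with the keeper on the left at crop (385,85). I'll move above the bin.

Emit:
servo_tool(
  series="-1 -0.034 -0.031 0 0 0 -3; -1 -0.067 -0.063 0 0 0 -6; -1 -0.101 -0.094 0 0 0 -9; -1 -0.135 -0.125 0 0 0 -12; -1 -0.168 -0.157 0 0 0 -15; -1 -0.202 -0.188 0 0 0 -18; -1 -0.236 -0.219 0 0 0 -21; -1 -0.27 -0.25 0 0 0 -23; -1 -0.303 -0.282 0 0 0 -25; -1 -0.337 -0.313 0 0 0 -26; -1 -0.37 -0.345 0.01 0 0 -26.2; -1 -0.404 -0.376 0.03 0 0 -26.2",
)

```text
time_s: 1.1
eef_pos: [0.4241, 0.0967, 0.2419]
eef_rot: [0.002, -0.057, 0.998, -0.0]
wrist_force: [1.1, 0.2, 0.4]
opening: 1.002
grasp_force: 0.0
```

Emit:
servo_tool(
  series="-1 0 0 0 0 0 0; -1 0 0 0 0 0 0; -1 0 0 0 0 0 0; -1 0 0 0 0 0 0",
)

```text
time_s: 1.43
eef_pos: [0.4223, 0.0998, 0.2408]
eef_rot: [-0.0, -0.057, 0.998, 0.0]
wrist_force: [1.3, 0.1, -0.2]
opening: 1.004
grasp_force: 0.0
```

```bash
python3 - <<'E'
from h import *
T=tool(); print(ctrl.get_obs()["time_s"],T.round(4)); print(np.array(ctrl.camera("wrist")["T_tool_cam"]).round(3))
P,img=shot("wrist","w1.png")
p=P.reshape(-1,3); print(np.isfinite(p[:,0]).mean())
def rect(p,n):
    r=cv2.minAreaRect((p[:,:2]*1000).astype(np.float32)); print(n,len(p),np.round(r[0],1),np.round(r[1],1),round(r[2],1),np.percentile(p[:,2],[5,50,95]).round(4))
s=p[(abs(p[:,0]-.45)<.09)&(abs(p[:,1]-.05)<.06)]
rect(s[(s[:,2]>.044)&(s[:,2]<.07)],"top"); rect(s[(s[:,2]>.025)&(s[:,2]<.07)],"body")
# panel profile from top view
P,_=cloud("top0.png"); p=P.reshape(-1,3); p=p[np.isfinite(p[:,0])]
a=np.radians(-13.2); ex=np.array([np.cos(a),np.sin(a)]); ey=np.array([-ex[1],ex[0]])
d=p[:,:2]-[.6024,-.0933]; X=d@ex*1000; Y=d@ey*1000
for lo,hi in((-110,-40),(-40,25),(50,110)):
    print(lo,hi)
    for x in range(-60,24,4):
        m=(Y>lo)&(Y<hi)&(X>=x)&(X<x+4)&(p[:,2]<.2)
        if m.sum()>3: print(x,m.sum(),(np.percentile(p[m,2],[10,50,90])*1000).round(0))
E
```

```text
1.4333 [[-9.934e-01 -1.146e-01 -2.000e-04  4.223e-01]
 [-1.146e-01  9.934e-01  4.000e-04  9.980e-02]
 [ 2.000e-04  4.000e-04 -1.000e+00  2.408e-01]
 [ 0.000e+00  0.000e+00  0.000e+00  1.000e+00]]
[[ 0.001 -0.962 -0.272  0.069]
 [ 1.     0.001  0.     0.   ]
 [ 0.    -0.272  0.962 -0.116]
 [ 0.     0.     0.     1.   ]]
0.99602734375
top 1573 [454.4  49.1] [95.9 56.3] 6.6 [0.0452 0.0485 0.0497]
body 2740 [453.8  49.1] [97.3 56.3] 6.7 [0.0277 0.0472 0.0495]
-110 -40
-60 37 [-0.  2.  5.]
-56 39 [-2.  1.  5.]
-52 34 [-1.  2.  4.]
-48 38 [0. 1. 4.]
-44 45 [-1.  4.  8.]
-40 38 [ 4.  7. 10.]
-36 39 [ 5.  7. 10.]
-32 36 [ 5.  7. 10.]
-28 39 [4. 6. 9.]
-24 37 [4. 7. 9.]
-20 33 [5. 7. 9.]
-16 107 [  6.  51. 115.]
-12 215 [  7.  84. 121.]
-8 26 [ 5.  7. 35.]
-4 53 [ 33. 103. 106.]
0 193 [103. 126. 152.]
4 42 [129. 153. 156.]
-40 25
-60 35 [-1.  2.  3.]
-56 35 [-0.  2.  4.]
-52 35 [0. 2. 5.]
-48 33 [-1.  2.  4.]
-44 41 [-0.  3.  7.]
-40 35 [5. 6. 8.]
-36 33 [ 5.  7. 10.]
-32 36 [4. 7. 9.]
-28 35 [4. 7. 9.]
-24 27 [5. 7. 9.]
-20 37 [4. 7. 9.]
-16 38 [ 5.  6. 11.]
-12 246 [  9.  84. 121.]
-8 54 [  6.   9. 121.]
-4 38 [ 32. 103. 106.]
0 82 [102. 107. 148.]
4 150 [110. 136. 154.]
8 5 [152. 152. 153.]
50 110
-60 31 [-0.  1.  3.]
-56 34 [-0.  2.  3.]
-52 33 [0. 2. 4.]
-48 29 [-1.  2.  5.]
-44 33 [-2.  1.  4.]
-40 37 [2. 6. 9.]
-36 35 [5. 8. 9.]
-32 29 [ 5.  7. 11.]
-28 34 [ 5.  7. 11.]
-24 32 [5. 7. 9.]
-20 36 [  5.   7. 116.]
-16 44 [  5.   8. 128.]
-12 213 [  8.  88. 133.]
-8 92 [  8.  92. 134.]
-4 61 [  7. 133. 136.]
0 45 [131. 134. 136.]
4 97 [134. 147. 155.]
8 13 [152. 154. 156.]
```

View pics/w1.png

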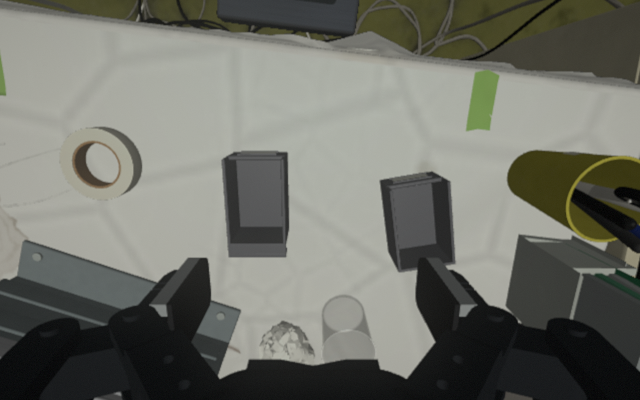

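The wrist view confirms the lipped bin at (255,205), with its flange at the panel end. The yaw is 6.6° and the top is at 0.049 m. I'll go over it and descend.

Emit:
servo_tool(
  series="-1 -0.01 -0.026 0.02 0 0 0; -1 -0.0196 -0.0527 0.04 0 0 0; -1 -0.0196 -0.0527 0.06 0 0 0; -1 -0.0196 -0.0527 0.09 0 0 0; -1 -0.0196 -0.0527 0.12 0 0 0; -1 -0.0196 -0.0527 0.145 0 0 0; -1 -0.0196 -0.0527 0.165 0 0 0; -1 -0.0196 -0.0527 0.18 0 0 0; -1 -0.0196 -0.0527 0.192 0 0 0; -1 -0.0196 -0.0527 0.202 0 0 0; -1 -0.0196 -0.0527 0.208 0 0 0; -1 -0.0196 -0.0527 0.208 0 0 0",
)

```text
time_s: 2.53
eef_pos: [0.4475, 0.0495, 0.0319]
eef_rot: [-0.001, -0.057, 0.998, 0.0]
wrist_force: [-0.2, -0.5, 0.5]
opening: 1.0
grasp_force: 0.0
```

Emit:
servo_tool(
  series="-1 0 0 0 0 0 0; 0 0 0 0 0 0 0; 0.3 0 0 0 0 0 0; 0.6 0 0 0 0 0 0; 1 0 0 0 0 0 0; 1 0 0 0 0 0 0; 1 0 0 0 0 0 0; 1 0 0 0 0 0 0; 1 0 0 0 0 0 0; 1 0 0 0 0 0 0; 1 0 0 0 0 0 0; 1 0 0 0 0 0 0",
)

```text
time_s: 3.53
eef_pos: [0.4491, 0.0485, 0.0337]
eef_rot: [0.001, -0.057, 0.998, -0.0]
wrist_force: [-0.8, 1.1, 5.6]
opening: 0.65
grasp_force: 64.2
```

Emit:
servo_tool(
  series="1 0 0 -0.01 0 0 0; 1 0 0 -0.03 0 0 0; 1 0 0 -0.06 0 0 0; 1 0 0 -0.09 0 0 0; 1 0 0 -0.12 0 0 0; 1 -0.007 -0.025 -0.145 0 0 4; 1 -0.015 -0.055 -0.165 0 0 8; 1 -0.023 -0.085 -0.165 0 0 12; 1 -0.032 -0.115 -0.165 0 0 16; 1 -0.04 -0.145 -0.165 0 0 19.9; 1 -0.043 -0.157 -0.165 0 0 19.9; 1 -0.043 -0.157 -0.165 0 0 19.9",
)

```text
time_s: 4.53
eef_pos: [0.5092, -0.1051, 0.1982]
eef_rot: [0.0, 0.118, 0.993, -0.0]
wrist_force: [-0.1, -0.1, -3.0]
opening: 0.651
grasp_force: 64.4
```

Emit:
servo_tool(
  series="1 0 0 0 0 0 0; 1 0 0 0 0 0 0; 1 0 0 0 0 0 0; 1 0 0 0 0 0 0",
)

```text
time_s: 4.87
eef_pos: [0.5083, -0.1012, 0.1978]
eef_rot: [-0.0, 0.116, 0.993, 0.0]
wrist_force: [0.9, -0.6, -2.0]
opening: 0.65
grasp_force: 64.4
```

```bash
python3 - <<'E'
from h import *
print(tool().round(4)); print(ctrl.get_obs()["wrist_force"])
P,_=cloud("top0.png"); p=P.reshape(-1,3); p=p[np.isfinite(p[:,0])]
a=np.radians(-13.2); ex=np.array([np.cos(a),np.sin(a)]); ey=np.array([-ex[1],ex[0]])
d=p[:,:2]-[.6024,-.0933]; X=d@ex*1000; Y=d@ey*1000
m=(p[:,2]>.117)&(p[:,2]<.127)&(X>-20)&(X<-4)&(abs(Y+45)<70)
k=np.polyfit(Y[m],X[m],1); print("rail fit",m.sum(),k,"resid pct",np.percentile(X[m]-np.polyval(k,Y[m]),[2,16,50,84,98]).round(1),"z",np.percentile(p[m,2],[5,50,95]))
m=(p[:,2]>.13)&(p[:,2]<.139)&(X>-25)&(X<4)&(Y>42)&(Y<118); print("keeper",m.sum(),np.median(X[m]),X[m].min(),X[m].max(),np.median(p[m,2]))
m=(abs(X)<30)&(p[:,2]>.1)&(abs(Y)<150); print("Yrange",np.percentile(Y[m],[0.1,99.9]))
m=(p[:,2]>.004)&(p[:,2]<.011)&(X<-15)&(X>-48)&(abs(Y)<140); k=np.polyfit(*np.array([(y,X[m&(abs(Y-y)<4)].min()) for y in range(-110,111,8)]).T,1); print("foot",k,np.percentile(Y[m],[.5,99.5]))
shot("side","side1.png"); shot("top","top1.png")
im=[cv2.imread("pics/side1.png")[150:290,220:400],cv2.imread("pics/top1.png")[110:260,240:430]]
a=cv2.resize(im[0],(790,614),interpolation=cv2.INTER_CUBIC)[:300*2]
cv2.imwrite("pics/c1.png",np.hstack([cv2.resize(cv2.convertScaleAbs(x,alpha=1.7),(400,330),interpolation=cv2.INTER_CUBIC) for x in im]))
E
```

```text
[[-9.732e-01  2.301e-01 -4.000e-04  5.083e-01]
 [ 2.301e-01  9.732e-01  3.000e-04 -1.012e-01]
 [ 4.000e-04  2.000e-04 -1.000e+00  1.978e-01]
 [ 0.000e+00  0.000e+00  0.000e+00  1.000e+00]]
[ 0.92966062 -0.58820604 -2.03549691]
rail fit 114 [ 0.01683832 -9.36699999] resid pct [-2.  -1.4 -0.2  1.5  2.5] z [0.11805461 0.12122472 0.12401912]
keeper 185 -3.4600935927773473 -15.595119593515372 3.9376639666010855 0.13412939550229663
Yrange [-123.97104779  124.15830239]
foot [ 9.28274132e-04 -4.31095480e+01] [-133.6960105   134.95818095]
```

View pics/c1.png

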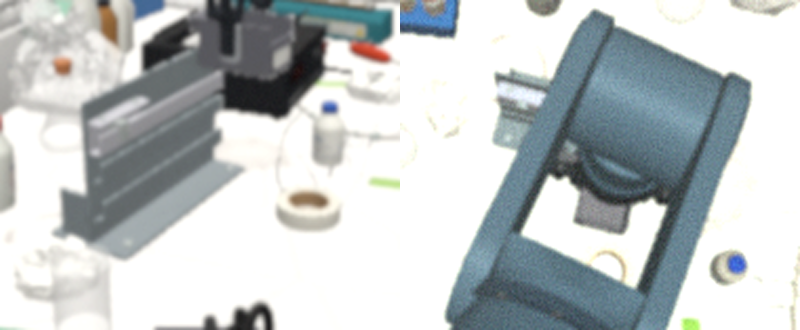

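The left half shows the bin held level beyond the panel, with the keeper at (120,110) and the rail running right of it. In the right half the arm hides the flange from the top camera. I'll measure the bin against the rail using the side camera's depth for both.

```bash
cat > m.py <<'E'
from h import *
a=np.radians(-13.3); ex=np.array([np.cos(a),np.sin(a)]); ey=np.array([-ex[1],ex[0]]); O=np.array([.5935,-.0912])
def pan(P):
    p=P.reshape(-1,3); p=p[np.isfinite(p[:,0])]; d=p[:,:2]-O; return np.c_[d@ex,d@ey,p[:,2]]*1000
E
python3 - <<'E'
from m import *
q=pan(cloud("side0.png")[0])
for lo,hi in((-115,-80),(-80,-40),(-40,0),(0,30),(45,75),(75,115)):
    s=q[(q[:,1]>lo)&(q[:,1]<hi)&(abs(q[:,0])<30)]
    f=s[(s[:,2]>105)&(s[:,2]<118)&(abs(s[:,0])<12)]
    r=s[(s[:,0]>-12)&(s[:,0]<7)]
    h,e=np.histogram(r[:,2],np.arange(100,150,2)); print(lo,hi,"front x",np.percentile(f[:,0],[10,50,90]).round(1),len(f),"z hist",dict(zip(e[:-1].astype(int),h)))
q=pan(cloud("side1.png")[0]); t=tool()[:3,3]; tp=pan(t)[0]; print("tcp panel",tp)
s=q-tp; s=s[(abs(s[:,0])<70)&(abs(s[:,1])<45)&(s[:,2]>-50)&(s[:,2]<30)]
m=(s[:,2]<-5)&(s[:,2]>-32); b=s[m]; print("bin pts",len(b),"x",np.percentile(b[:,0],[.5,2,50,98,99.5]).round(1),"y",np.percentile(b[:,1],[2,25,50,75,98]).round(1))
L=b[(b[:,1]>22)&(b[:,1]<34)]; print("leftface slope",np.polyfit(L[:,0],L[:,1],1),L[:,0].min(),L[:,0].max())
for x0 in range(-50,64,6):
    c=s[(s[:,0]>=x0)&(s[:,0]<x0+6)]; print(x0,len(c),np.percentile(c[:,2],[1,99]).round(1) if len(c) else "", end=" | ")
E
```

```text
-115 -80 front x [-2.  -1.1 -0.4] 31 z hist {np.int64(100): np.int64(2), np.int64(102): np.int64(3), np.int64(104): np.int64(6), np.int64(106): np.int64(3), np.int64(108): np.int64(4), np.int64(110): np.int64(4), np.int64(112): np.int64(7), np.int64(114): np.int64(4), np.int64(116): np.int64(6), np.int64(118): np.int64(4), np.int64(120): np.int64(8), np.int64(122): np.int64(2), np.int64(124): np.int64(0), np.int64(126): np.int64(0), np.int64(128): np.int64(0), np.int64(130): np.int64(0), np.int64(132): np.int64(0), np.int64(134): np.int64(0), np.int64(136): np.int64(0), np.int64(138): np.int64(0), np.int64(140): np.int64(0), np.int64(142): np.int64(0), np.int64(144): np.int64(0), np.int64(146): np.int64(0)}
-80 -40 front x [-2.3 -0.6  0.5] 39 z hist {np.int64(100): np.int64(1), np.int64(102): np.int64(4), np.int64(104): np.int64(8), np.int64(106): np.int64(5), np.int64(108): np.int64(6), np.int64(110): np.int64(6), np.int64(112): np.int64(6), np.int64(114): np.int64(6), np.int64(116): np.int64(6), np.int64(118): np.int64(6), np.int64(120): np.int64(10), np.int64(122): np.int64(3), np
[... 3122 characters left out ...]
t64(142): np.int64(0), np.int64(144): np.int64(0), np.int64(146): np.int64(0)}
tcp panel [-80.29637581 -29.6123439  197.83889432]
bin pts 468 x [-44.2 -43.9 -17.5  39.1  40.4] y [-23.   25.1  27.8  29.2  40.2]
leftface slope [1.36185309e-02 2.82419679e+01] -42.80633764749814 40.88572119861845
-50 6 [-23.9  -7.1] | -44 199 [-31.6  17.2] | -38 73 [-31.5  17.3] | -32 72 [-30.3  16.2] | -26 78 [-31.2  17.4] | -20 68 [-32.3  17. ] | -14 116 [-28.8  29.6] | -8 102 [-31.8  28.4] | -2 74 [-30.5  28.4] | 4 59 [-31.6  28.4] | 10 40 [-31.6  26.1] | 16 46 [-31.2  15.6] | 22 44 [-32.2  16.1] | 28 51 [-30.8  16.4] | 34 44 [-31.2  17.1] | 40 19 [-31.7  17.3] | 46 30 [ 2.6 17.5] | 52 2 [14.8 16.5] | 58 0  |
```

The rail reads about 0.121 m, and the bin centre sits 1.6 mm behind the TCP. I'll trim the yaw by 1.2° and lower in front of the rail. Then I'll feel for the tongue's front face with the lip.

Emit:
servo_tool(
  series="1 -0.004 0 0.01 0 0 0.4; 1 -0.01 0 0.025 0 0 0.8; 1 -0.016 0 0.04 0 0 1.2; 1 -0.022 0 0.055 0 0 1.2; 1 -0.024 0 0.067 0 0 1.2; 1 -0.024 0 0.076 0 0 1.2; 1 -0.024 0 0.082 0 0 1.2; 1 -0.024 0 0.085 0 0 1.2; 1 -0.024 0 0.085 0 0 1.2; 1 -0.024 0 0.085 0 0 1.2; 1 -0.024 0 0.085 0 0 1.2; 1 -0.024 0 0.085 0 0 1.2",
)

```text
time_s: 5.97
eef_pos: [0.5325, -0.1082, 0.1136]
eef_rot: [0.001, 0.127, 0.992, -0.0]
wrist_force: [-0.8, 0.5, -1.6]
opening: 0.652
grasp_force: 64.4
```

Emit:
servo_tool(
  series="1 -0.001 0 0 0 0 0; 1 -0.002 0 0 0 0 0; 1 -0.003 0 0 0 0 0; 1 -0.003 0 0 0 0 0; 1 -0.003 0 0 0 0 0",
)

```text
time_s: 6.38
eef_pos: [0.535, -0.1088, 0.1128]
eef_rot: [-0.0, 0.127, 0.992, -0.0]
wrist_force: [-0.8, 0.0, -1.5]
opening: 0.649
grasp_force: 64.3
```

Emit:
servo_tool(
  series="1 -0.0005 0 0 0 0 0; 1 -0.001 0 0 0 0 0; 1 -0.001 0 0 0 0 0; 1 -0.001 0 0 0 0 0",
)

```text
time_s: 6.72
eef_pos: [0.535, -0.1087, 0.1124]
eef_rot: [-0.001, 0.127, 0.992, 0.0]
wrist_force: [-5.8, 0.5, 0.9]
opening: 0.645
grasp_force: 64.5
```

Emit:
servo_tool(
  series="1 -0.0005 0 0 0 0 0; 1 -0.001 0 0 0 0 0; 1 -0.001 0 0 0 0 0; 1 -0.001 0 0 0 0 0",
)

```text
time_s: 7.05
eef_pos: [0.5351, -0.1086, 0.1121]
eef_rot: [-0.002, 0.127, 0.992, 0.0]
wrist_force: [-8.2, 1.3, 1.2]
opening: 0.652
grasp_force: 64.6
```

The lip met the tongue at TCP (0.535, -0.1087). I'll back off, rise, and check the free pose.

Emit:
servo_tool(
  series="1 0.003 0 0 0 0 0; 1 0.004 0 -0.004 0 0 0; 1 0.004 0 -0.014 0 0 0; 1 0.004 0 -0.024 0 0 0; 1 0.004 0 -0.028 0 0 0; 1 0.004 0 -0.028 0 0 0; 1 0.004 0 -0.028 0 0 0; 1 0.004 0 -0.028 0 0 0",
)

```text
time_s: 7.72
eef_pos: [0.533, -0.1082, 0.1408]
eef_rot: [0.0, 0.127, 0.992, -0.0]
wrist_force: [-0.1, 1.0, -2.8]
opening: 0.653
grasp_force: 64.2
```

```bash
python3 - <<'E'
from m import *
T=tool(); print(T.round(4)); d=T[:2,3]-np.array([.535,-.1087]); print("advance past contact mm (panel x), tool x:",1000*d@ex, -1000*(d@T[:2,0]))
shot("side","side2.png"); q=pan(cloud("side2.png")[0]); tp=pan(T[:3,3])[0]; s=q-tp; print(tp)
s=s[(abs(s[:,0])<70)&(abs(s[:,1])<45)&(s[:,2]>-50)&(s[:,2]<30)]
b=s[(s[:,2]<-5)&(s[:,2]>-32)&(s[:,1]>20)&(s[:,1]<36)]
print("x",np.percentile(b[:,0],[.5,2,98,99.5]).round(1),"face",np.polyfit(b[:,0],b[:,1],1))
for x0 in (-30,-20,20,28,34,40,46):
    c=s[(s[:,0]>=x0)&(s[:,0]<x0+6)&(s[:,2]<20)]; print(x0,len(c),np.percentile(c[:,2],[1,99]).round(1) if len(c) else "", end=" | ")
E
```

```text
[[-9.677e-01  2.521e-01  1.000e-04  5.330e-01]
 [ 2.521e-01  9.677e-01 -0.000e+00 -1.082e-01]
 [-1.000e-04 -0.000e+00 -1.000e+00  1.408e-01]
 [ 0.000e+00  0.000e+00  0.000e+00  1.000e+00]]
advance past contact mm (panel x), tool x: -2.0668415731385856 -2.0660308874199433
[-54.97193523 -30.50079624 140.77077884]
x [-41.9 -41.4  69.3  69.7] face [-2.11025986e-03  2.82336125e+01]
-30 67 [-30.7  17.2] | -20 67 [-31.5  16.5] | 20 45 [-32.2  13.3] | 28 39 [-30.6  15.1] | 34 39 [-28.8  17.3] | 40 28 [-30.6  17.7] | 46 21 [ 3.6 17.5] |
```

Emit:
servo_tool(
  series="1 -0.004 0 0 0 0 0; 1 -0.008 0 0 0 0 0; 1 -0.0107 0 0 0 0 0; 1 -0.0107 0 0.005 0 0 0; 1 -0.0107 0 0.01 0 0 0; 1 -0.0107 0 0.015 0 0 0; 1 -0.0107 0 0.018 0 0 0; 1 -0.0107 0 0.02 0 0 0; 1 -0.0107 0 0.022 0 0 0; 1 -0.0107 0 0.024 0 0 0; 1 -0.0107 0 0.024 0 0 0; 1 -0.0107 0 0.024 0 0 0",
)

```text
time_s: 8.77
eef_pos: [0.5434, -0.111, 0.1168]
eef_rot: [0.0, 0.127, 0.992, -0.0]
wrist_force: [1.2, -0.4, -2.1]
opening: 0.649
grasp_force: 64.4
```

Emit:
servo_tool(
  series="1 0 0 0.001 0 0 0; 1 0 0 0.002 0 0 0; 1 0 0 0.003 0 0 0; 1 0 0 0.004 0 0 0; 1 0 0 0.004 0 0 0; 1 0 0 0.004 0 0 0",
)

```text
time_s: 9.27
eef_pos: [0.5433, -0.1109, 0.1127]
eef_rot: [-0.0, 0.127, 0.992, 0.0]
wrist_force: [-0.3, -0.1, -2.7]
opening: 0.648
grasp_force: 64.4
```

The lip went behind the rail (lip bottom at about 0.115 m) with no contact. I'll feel downward for the rail top.

Emit:
servo_tool(
  series="1 0 0 0.001 0 0 0; 1 0 0 0.002 0 0 0; 1 0 0 0.003 0 0 0; 1 0 0 0.003 0 0 0; 1 0 0 0.003 0 0 0",
)

```text
time_s: 9.68
eef_pos: [0.5433, -0.1109, 0.1096]
eef_rot: [-0.0, 0.127, 0.992, 0.0]
wrist_force: [0.5, -1.3, -2.3]
opening: 0.648
grasp_force: 64.4
```

Emit:
servo_tool(
  series="1 0 0 0.0005 0 0 0; 1 0 0 0.001 0 0 0; 1 0 0 0.001 0 0 0; 1 0 0 0.001 0 0 0",
)

```text
time_s: 10.02
eef_pos: [0.5434, -0.1109, 0.1087]
eef_rot: [-0.0, 0.127, 0.992, 0.0]
wrist_force: [-0.1, 0.5, -2.6]
opening: 0.65
grasp_force: 64.4
```

Emit:
servo_tool(
  series="1 0 0 0.0005 0 0 0; 1 0 0 0.001 0 0 0; 1 0 0 0.001 0 0 0; 1 0 0 0.001 0 0 0",
)

```text
time_s: 10.35
eef_pos: [0.5434, -0.1109, 0.1077]
eef_rot: [-0.0, 0.127, 0.992, 0.0]
wrist_force: [-0.2, -0.7, -1.3]
opening: 0.65
grasp_force: 64.4
```

Emit:
servo_tool(
  series="1 0 0 0.0005 0 0 0; 1 0 0 0.001 0 0 0; 1 0 0 0.001 0 0 0; 1 0 0 0.001 0 0 0",
)

```text
time_s: 10.68
eef_pos: [0.5436, -0.111, 0.1075]
eef_rot: [0.0, 0.127, 0.992, -0.0]
wrist_force: [-4.1, 0.6, 5.0]
opening: 0.65
grasp_force: 64.9
```

Emit:
servo_tool(
  series="1 0 0 0.0005 0 0 0; 1 0 0 0.0005 0 0 0; 1 0 0 0.0005 0 0 0",
)

```text
time_s: 10.93
eef_pos: [0.5436, -0.111, 0.1073]
eef_rot: [0.0, 0.127, 0.992, -0.0]
wrist_force: [-5.4, 1.0, 9.9]
opening: 0.651
grasp_force: 65.5
```

The rail carries the bin at TCP z of about 0.1077. I'll ease the pressure to a few newtons and slide left.

Emit:
servo_tool(
  series="1 0.0005 0 -0.0006 0 0 0; 1 0.0005 0 -0.0006 0 0 0; 1 0.0005 0.002 -0.0006 0 0 0; 1 0.0005 0.005 -0.0006 0 0 0; 1 0.0005 0.009 -0.0006 0 0 0; 1 0.0005 0.013 -0.0006 0 0 0; 1 0.0005 0.017 -0.0006 0 0 0; 1 0.0005 0.02 -0.0006 0 0 0; 1 0.0005 0.02 -0.0006 0 0 0",
)

```text
time_s: 11.68
eef_pos: [0.5487, -0.091, 0.1074]
eef_rot: [0.001, 0.127, 0.992, -0.0]
wrist_force: [0.1, -0.8, 5.9]
opening: 0.653
grasp_force: 64.9
```

Emit:
servo_tool(
  series="1 0 0.003 -0.0003 0 0 0; 1 0 0.007 -0.0003 0 0 0; 1 0 0.011 -0.0003 0 0 0; 1 0 0.015 -0.0003 0 0 0; 1 0 0.019 -0.0003 0 0 0; 1 0 0.023 -0.0003 0 0 0; 1 0 0.027 -0.0003 0 0 0; 1 0 0.03 -0.0003 0 0 0; 1 0 0.03 -0.0003 0 0 0; 1 0 0.03 -0.0003 0 0 0",
)

```text
time_s: 12.52
eef_pos: [0.5559, -0.0616, 0.1074]
eef_rot: [0.0, 0.127, 0.992, 0.0]
wrist_force: [0.4, -0.3, 6.0]
opening: 0.647
grasp_force: 65.0
```

Emit:
servo_tool(
  series="1 0 0.003 0 0 0 0; 1 0 0.006 0 0 0 0; 1 0 0.009 0 0 0 0; 1 0 0.012 0 0 0 0; 1 0 0.015 0 0 0 0; 1 0 0.018 0 0 0 0; 1 0 0.02 0 0 0 0; 1 0 0.02 0 0 0 0; 1 0 0.02 0 0 0 0",
)

```text
time_s: 13.27
eef_pos: [0.5609, -0.0424, 0.1074]
eef_rot: [0.0, 0.127, 0.992, 0.0]
wrist_force: [0.5, -1.3, 5.0]
opening: 0.648
grasp_force: 65.0
```

Emit:
servo_tool(
  series="1 0 0.001 0 0 0 0; 1 0 0.002 0 0 0 0; 1 0 0.003 0 0 0 0; 1 0 0.003 0 0 0 0; 1 0 0.003 0 0 0 0",
)

```text
time_s: 13.68
eef_pos: [0.5616, -0.0399, 0.1074]
eef_rot: [0.0, 0.127, 0.992, -0.0]
wrist_force: [-0.6, -2.9, 4.6]
opening: 0.648
grasp_force: 65.0
```

Emit:
servo_tool(
  series="1 0 0.001 0 0 0 0; 1 0 0.002 0 0 0 0; 1 0 0.003 0 0 0 0; 1 0 0.003 0 0 0 0; 1 0 0.003 0 0 0 0",
)

```text
time_s: 14.1
eef_pos: [0.5624, -0.037, 0.1074]
eef_rot: [0.0, 0.127, 0.992, -0.0]
wrist_force: [-1.3, -3.2, 5.7]
opening: 0.649
grasp_force: 65.0
```

Emit:
servo_tool(
  series="1 0 0.001 0 0 0 0; 1 0 0.002 0 0 0 0; 1 0 0.002 0 0 0 0; 1 0 0.002 0 0 0 0",
)

```text
time_s: 14.43
eef_pos: [0.5629, -0.0351, 0.1074]
eef_rot: [0.0, 0.127, 0.992, -0.0]
wrist_force: [-1.2, -2.6, 5.2]
opening: 0.65
grasp_force: 65.0
```

Emit:
servo_tool(
  series="1 0 0.001 0 0 0 0; 1 0 0.002 0 0 0 0; 1 0 0.002 0 0 0 0; 1 0 0.002 0 0 0 0",
)

```text
time_s: 14.77
eef_pos: [0.5634, -0.0332, 0.1075]
eef_rot: [0.0, 0.127, 0.992, -0.0]
wrist_force: [0.0, -3.0, 5.1]
opening: 0.645
grasp_force: 65.0
```

Emit:
servo_tool(
  series="1 0 0.001 0 0 0 0; 1 0 0.002 0 0 0 0; 1 0 0.002 0 0 0 0; 1 0 0.002 0 0 0 0",
)

```text
time_s: 15.1
eef_pos: [0.5638, -0.0313, 0.1074]
eef_rot: [0.0, 0.127, 0.992, -0.0]
wrist_force: [-0.6, -4.1, 5.7]
opening: 0.651
grasp_force: 65.0
```

Emit:
servo_tool(
  series="1 0 0.001 0 0 0 0; 1 0 0.001 0 0 0 0; 1 0 0.001 0 0 0 0",
)

```text
time_s: 15.35
eef_pos: [0.5639, -0.031, 0.1074]
eef_rot: [0.0, 0.127, 0.992, -0.001]
wrist_force: [-2.3, -6.8, 6.8]
opening: 0.648
grasp_force: 65.0
```

Emit:
servo_tool(
  series="1 0 0.001 0 0 0 0; 1 0 0.001 0 0 0 0; 1 0 0.001 0 0 0 0",
)

```text
time_s: 15.6
eef_pos: [0.5641, -0.0302, 0.1074]
eef_rot: [0.0, 0.127, 0.992, -0.001]
wrist_force: [-2.1, -8.4, 5.9]
opening: 0.651
grasp_force: 65.1
```

Emit:
servo_tool(
  series="1 0 0.001 0 0 0 0; 1 0 0.001 0 0 0 0; 1 0 0.001 0 0 0 0",
)

```text
time_s: 15.85
eef_pos: [0.5643, -0.0294, 0.1074]
eef_rot: [-0.0, 0.127, 0.992, -0.001]
wrist_force: [-1.7, -8.0, 5.7]
opening: 0.653
grasp_force: 65.1
```

Contact with the stop came at TCP y of about -0.031, and the force has levelled off at stop plus friction, about 8 N. I'll push 3 mm more.

Emit:
servo_tool(
  series="1 0 0.001 0 0 0 0; 1 0 0.001 0 0 0 0; 1 0 0.002 0 0 0 0; 1 0 0.002 0 0 0 0; 1 0 0.003 0 0 0 0; 1 0 0.003 0 0 0 0; 1 0 0.003 0 0 0 0",
)

```text
time_s: 16.43
eef_pos: [0.5651, -0.0265, 0.1074]
eef_rot: [-0.0, 0.127, 0.992, -0.001]
wrist_force: [-2.6, -7.3, 5.7]
opening: 0.647
grasp_force: 65.1
```

```bash
python3 - <<'E'
from m import *
print(tool()[:3,3].round(4))
shot("side","side3.png")
im=cv2.imread("pics/side3.png")[150:280,220:400]
cv2.imwrite("pics/c3.png",cv2.resize(cv2.convertScaleAbs(im,alpha=1.7),(780,563),interpolation=cv2.INTER_CUBIC))
E
```

```text
[ 0.5651 -0.0265  0.1074]
```

View pics/c3.png

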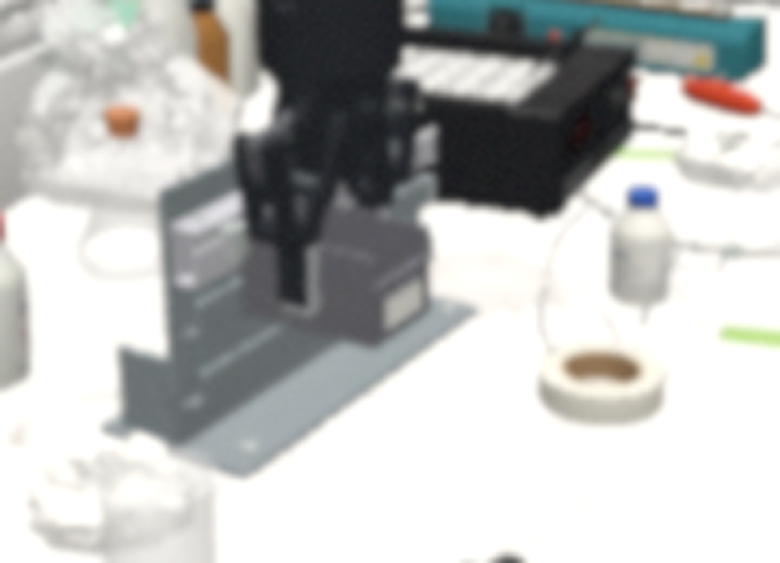

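The bin is hanging on the rail, left edge under the keeper at (215,215), level and square. The bystanders are untouched. I'll relax the preload, open the fingers and go straight up.

Emit:
servo_tool(
  series="1 0 -0.001 -0.0006 0 0 0; 1 0 -0.001 -0.0006 0 0 0; 0.1 0 -0.001 -0.0006 0 0 0; -0.4 0 -0.001 -0.0006 0 0 0; -0.7 0 -0.001 -0.0006 0 0 0; -1 0 -0.001 -0.0006 0 0 0; -1 0 -0.001 -0.0006 0 0 0; -1 0 -0.001 -0.0006 0 0 0; -1 0 -0.001 -0.0006 0 0 0; -1 0 -0.001 -0.0006 0 0 0",
)

```text
time_s: 17.32
eef_pos: [0.5648, -0.0265, 0.1077]
eef_rot: [-0.0, 0.127, 0.992, 0.0]
wrist_force: [-0.2, 0.6, 0.1]
opening: 1.001
grasp_force: 0.0
```

Emit:
servo_tool(
  series="-1 0 0 -0.005 0 0 0; -1 0 0 -0.015 0 0 0; -1 0.002 0 -0.03 0 0 0; -1 0.005 0 -0.05 0 0 0; -1 0.01 0 -0.075 0 0 0; -1 0.03 0 -0.1 0 0 0; -1 0.06 0 -0.12 0 0 0; -1 0.09 0 -0.13 0 0 0; -1 0.12 0 -0.14 0 0 0; -1 0.12 0 -0.14 0 0 0; -1 0.12 0 -0.14 0 0 0; -1 0.12 0 -0.14 0 0 0",
)

```text
time_s: 18.32
eef_pos: [0.4493, 0.0034, 0.2488]
eef_rot: [0.001, 0.127, 0.992, -0.0]
wrist_force: [0.1, 0.2, 0.2]
opening: 0.999
grasp_force: 0.0
```

```bash
python3 - <<'E'
from m import *
shot("side","side4.png"); q=pan(cloud("side4.png")[0]); q3=pan(cloud("side3.png")[0])
for n,s in(("held",q3),("now",q)):
    b=s[(s[:,0]>-95)&(s[:,0]<-8)&(s[:,1]>74)&(s[:,1]<88)&(s[:,2]>72)&(s[:,2]<132)]
    print(n,len(b),"x",np.percentile(b[:,0],[1,99]).round(1),"face y",np.polyfit(b[:,0],b[:,1],1).round(3))
    for x0 in(-80,-65,-30,-16): c=b[abs(b[:,0]-x0)<6]; print("  ",x0,np.percentile(c[:,2],[2,98]).round(1) if len(c)>3 else None)
im=cv2.imread("pics/side4.png")[150:280,220:400]
cv2.imwrite("pics/c4.png",cv2.resize(cv2.convertScaleAbs(im,alpha=1.7),(780,563),interpolation=cv2.INTER_CUBIC))
E
```

```text
held 453 x [-84.3  -9. ] face y [6.0000e-03 8.4216e+01]
   -80 [ 75.6 124. ]
   -65 [ 76.2 123.7]
   -30 [ 75.4 111.1]
   -16 [ 76.4 118. ]
now 609 x [-85.   -9.3] face y [2.0000e-03 8.3672e+01]
   -80 [ 73.7 118.3]
   -65 [ 73.7 119.7]
   -30 [ 74.7 122.1]
   -16 [ 75.8 122.9]
```

View pics/c4.png

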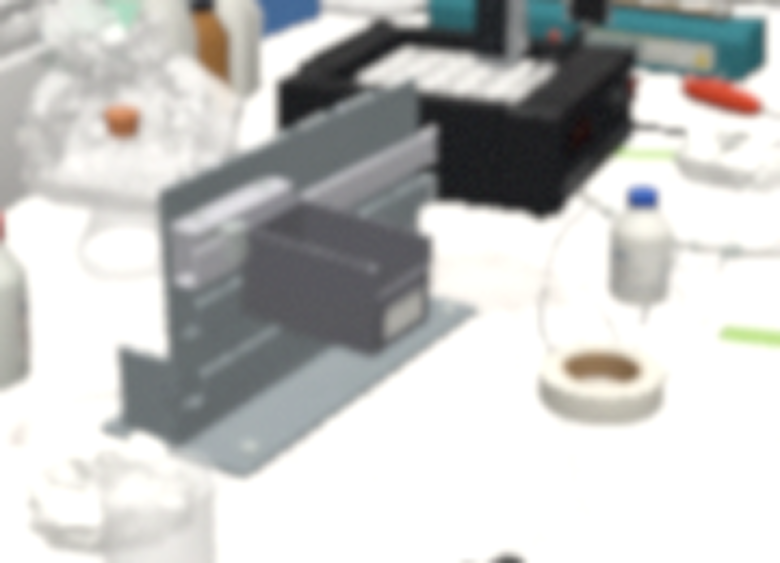

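The bin now hangs alone under the keeper, at (340,275) in the crop. It is tilted only about 0.05 rad, with its centre at panel y of about +55 mm, and the gripper is clear. I'll hand it in.

```bash
python3 -c "
from bench import ctrl
print(ctrl.hand_in())"
```

```text
the job is handed in; nothing more can be done
None
```

I handed the job in at about 18 s: the bin hangs free on the rail under the keeper, tilted about 0.05 rad, and by the arm's travel the end stop was nudged about 4–5 mm; no verdict was returned.

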